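Empty the bench mould and hold its cover on the balance

ROBOT

A 7-joint arm with a two-finger parallel gripper is mounted at the origin on the work surface; the furniture and walls round the work are solid. World frame = base frame: x ahead of the robot, y to its left, z up, the work surface at z = 0. Lengths are in m, angles in rad, forces in N, time in s.
With the tool pointing down it reaches from about 0.425 to 0.925 m from the base axis. Payload 6.8 kg.
Tool frame: the origin (TCP) lies on the front face of the gripper's body, between the roots of the fingers; the fingertips stand 73 mm ahead of it and the grasp point (between the pads) lies 54 mm ahead of it (env.nose_length is the distance from the TCP to the fingertips, in m); z points along the fingers, y is the direction in which the jaws open and shut (so a half turn about z gives the same grasp; the last joint's range is limited). The gripper opens to 85 mm and grips with 20 to 120 N. Pads are 22 mm wide; open, the fingers measure 114 mm over their backs; the gripper's body (76 mm by 85 mm) begins 54 mm behind the grasp point. The pads swing forward as they close: fully open they stand 13 mm farther back than shut.
Start: joints at [-1.433, 0.477, 0.022, 1.555, -0.011, 1.109, -0.083], TCP at [0.164, 0.655, 0.304] pointing down, gripper open.
Joint ranges: [-2.96, 2.96], [-0.34, 2.1], [-1.41, 1.46], [0.24, 2.44], [-1.37, 4.51], [0.17, 1.92], [-2.96, 2.96]. Speed limits (rad/s): [2.39, 2.39, 3.14, 3.14, 3.14, 3.14, 3.14].

INTERFACE

Orientations are given as a unit quaternion [w, x, y, z].
In Python, from cell import env, kin, camera, calibration, job gives the robot as it stands. The module is installed in compiled form; this text tells all that it offers. Calls block until the motion is done:
- env.reach(position, orientation): joint-space move of the TCP to a pose.
- env.movel(position, velocity=0.15, rot=None, stop_force=None): straight line of the TCP; rot=None keeps the orientation; velocity is the mean speed in m/s. With stop_force (N) it stops when the force on the tool has changed by that much, and returns True; else False.
- env.goto_joints(angles): joint-space move.
- env.grip(opening, f_grip=None): finger opening in m; f_grip is the grip in N (None keeps the last); returns when the fingers have stopped.
- env.dwell(seconds).
- kin.inverse_kinematics(position, orientation): joint angles nearest the present ones, or None.
- env.get_state(): the state.
- camera(name): name is "scene" or "top" or "wrist"; returns (picture, depth): 400x640x3 uint8, blue, green, red; 400x640 float32, m along the optical axis (not along the pixel's ray), 0 where there is no reading.
- calibration(name): a dict with "fx", "fy", "cx", "cy" (pixels), "rvec" (rotation vector, rad) and "tvec" (3), from world to camera coordinates, as OpenCV has them. Camera axes: x right, y down, z forward; pixel columns grow to the right and rows downward; lengths in m; the calibration is good to about 2 mm. A picture is of the moment at which its call begins: read the wrist's pose just before it. calibration takes no time and is no camera call; for the wrist camera it gives the pose at the moment of the call.
A pose or a line that the arm cannot do raises env.PlanningError and nothing moves.
- job.job_done(): hands the job in, once; it reports no verdict.
The state is a dict: "time": time; "qpos": joint angles; "joint_velocities": joint speeds; "joint_torque": joint torques, N m; "tcp_pos": TCP position; "orientation": TCP orientation; "force": force on the tool from outside, world axes, zero at the start; "torque": the same for the moment, N m; "opening": finger opening in m.
Only numpy, scipy, OpenCV 4.12 (cv2) and the standard library are available. Lean on these libraries where they do the work, as an engineer would, in place of code of your own. Each camera call takes 0.05 s, during which the arm holds its last target.

TASK

The hinged cover of the blue bench mould lies open. Lift the orange flanged part out of the mould's cavity and set it down gently, standing on its flange, in the white tray; then take the cover by its red bar, swing it up until it stands upright on its balance point above the hinge, and keep gripping the bar with the cover still there, so that both faces can be sprayed. Do not let the cover drop back or go over towards shut, leave the other things alone, and finish while holding it.

Things in the scene. Friction and masses are not known exactly. Their poses are not given: they have to be found in the camera images.
- mould: lower half of a two-part bench mould, fixed: blue block 110 x 110 mm, 36 mm high, on a dark flange 136 mm long in x, 90 in y, 10 high. Origin at the centre of the underside. Centred in its top is a round cavity 55 mm wide, 9 mm deep. The hinge runs along the mould's x axis on its -y side, 60 mm from the centre, 43 mm high; the cover lies open over the -y side
- mould_cavity (a point): centre of the floor of the cavity, 27 mm above the table
- cover_hinge (a point): middle of the cover's hinge axis, which runs along the mould's x axis; 43 mm above the table
- cover (a joint): angle of the cover about its hinge, rad: 0 shut flat on the mould, 1.571 upright (its balance point: its weight is straight above the hinge), 2.62 open against its stop, leaning 60 degrees back past upright, where it starts. Nearly free: it falls to either side unless held. Cover: aluminium plate 100 x 100 x 12 mm with a 33 mm hole, 10 to 110 mm from the axis; about 0.35 kg
- cover_bar (a point): middle of the cover's red round grip bar, carried by two arms beyond the plate's free edge: 10 mm thick, parallel to the hinge axis, 155 mm from it, in the plate's middle plane; 76 mm free between the arms, 40 mm gap to the plate. Pinched across from above, it turns in the fingers as the cover swings. Axes turn with the cover: x along the bar, y away from the hinge
- flanged_boss: orange moulded part, about 0.06 kg, standing in the cavity with about 1.5 mm play all round: round flange 52 mm wide and 10 mm thick, with an upright hollow boss 26 mm wide on it, 40 mm high in all (its top is 67 mm above the table at the start). Origin at the centre of the flange's underside, z up along the boss
- tray: shallow white square tray, fixed to the table: 120 x 120 mm outside, 16 mm high, walls 4 mm, floor 4 mm thick. Origin at the centre of the underside
- kitchen_timer: bystander: white kitchen timer 62 x 62 x 22 mm lying on the table, origin at the centre of its underside
- tape_roll: bystander: roll of brown tape 94 mm wide, 48 mm high, origin at the centre of its underside
- dropper_bottle: bystander: small brown bottle with a black cap, 32 mm wide, 85 mm high, origin at the centre of its underside
Not all that is in view belongs to the job. What is meant by the flanged_boss is not green, and is the smaller of those in its own colour.

How it is judged:
By the outcome, as a careful person would: the job done as asked, in the order asked, and still so for the second after the job is handed in, while the arm keeps its last pose, push and grip.
It also fails if it takes over 54 s, if anything falls off the work surface, if the arm or the gripper's body presses on something with over 40 N, if the wrist force passes 120 N, or if a joint passes its speed limit or range.

## Working session

There is one attempt and no reset: what is moved stays moved. The work goes in short steps, each a Python script; the robot and the scene stay as the last script left them, time stands still between calls to the robot, and variables do not carry over. Pictures are saved under pics/ and viewed, and the job is handed in when it is done.

```bash
mkdir -p pics; cat > h.py <<'E'
import numpy as np, cv2
from cell import env, kin, camera, calibration, job
def shot(n,tag):
    c=calibration(n); p,d=camera(n); cv2.imwrite(f'pics/{tag}.png',p); np.savez(f'pics/{tag}.npz',d=d,p=p,**{k:np.array(v) for k,v in c.items()}); return p,d,c
def load(tag): return np.load(f'pics/{tag}.npz')
def w(z,u,v,depth=None):
    D=z['d'][int(v),int(u)] if depth is None else depth
    R,_=cv2.Rodrigues(z['rvec'].astype(float)); pc=np.array([(u-z['cx'])/z['fx']*D,(v-z['cy'])/z['fy']*D,D])
    return R.T@(pc-z['tvec'].ravel())
def cloud(z):
    d=z['d'];v,u=np.indices(d.shape);R,_=cv2.Rodrigues(z['rvec'].astype(float))
    P=np.stack([(u-z['cx'])/z['fx']*d,(v-z['cy'])/z['fy']*d,d],-1)
    return (P-z['tvec'].ravel())@R
E
python3 - <<'E'
from h import *
for n in('scene','top','wrist'): shot(n,n+'0')
s=env.get_state();print(s['time'],s['tcp_pos'],s['orientation'],s['opening'])
E
```

```text
0.15 [0.16419292 0.65437743 0.30315651] [-3.69411786e-05  1.22610654e-01  9.92454603e-01 -6.97479336e-04] 0.08549883015646352
```

View pics/scene0.png

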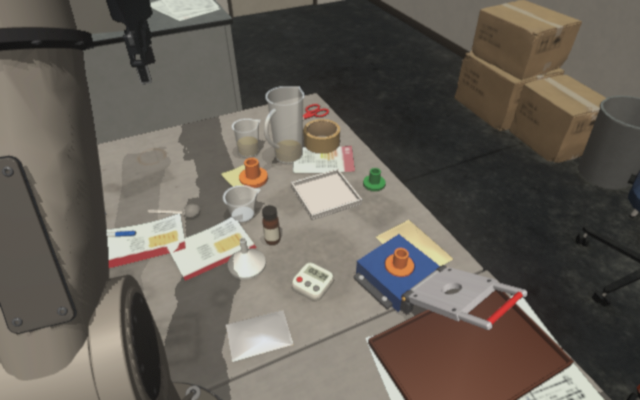

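View pics/top0.png

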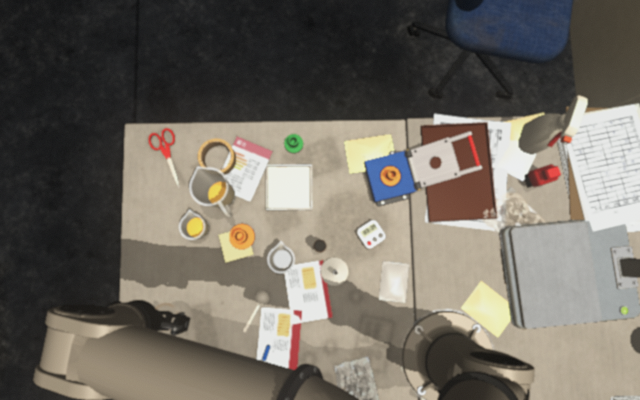

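View pics/wrist0.png

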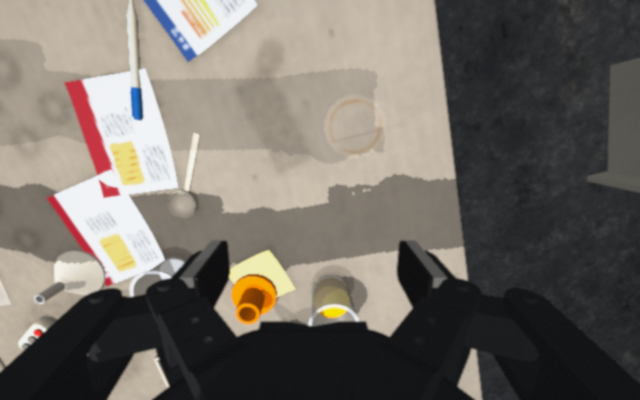

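Candidates, as top-picture pixels: an orange part in the mould (390,176), an orange part on the note (241,236), and a green one (294,143). The one in the mould looks smaller. I'll confirm that with crops and cloud measurements.

```bash
python3 - <<'E'
from h import *
z=load('top0');P=cloud(z);p=z['p'];print(z['fx'],z['tvec'])
hsv=cv2.cvtColor(p,cv2.COLOR_BGR2HSV)
def comp(name,lo,hi,roi):
    u0,v0,u1,v1=roi;m=cv2.inRange(hsv,lo,hi)[v0:v1,u0:u1]>0
    q=P[v0:v1,u0:u1][m]; q=q[np.isfinite(q).all(1)]
    vs,us=np.nonzero(m)
    print(name,m.sum(),'px',us.mean()+u0,vs.mean()+v0,'med',np.median(q,0).round(4),'min',np.percentile(q,2,axis=0).round(4),'max',np.percentile(q,98,axis=0).round(4))
comp('or mould',(5,140,100),(20,255,255),(370,155,410,195))
comp('or table',(5,140,100),(20,255,255),(222,218,262,255))
comp('bar',(0,150,80),(6,255,255),(455,125,490,180))
comp('blue',(105,120,60),(125,255,255),(355,140,425,210))
for n,u,v in [('bar a',470,136),('bar m',474,152),('bar b',477,168),('tray',289,188),('mould tl',368,160),('boss',390,176),('table',330,215),('timer',370,234),('bottle',317,243),('plate',418,163),('plate',445,148),('plate',452,172),('plate',420,180)]:
    print(n,w(z,u,v).round(4))
m=(P[...,2]>0.030)&(P[...,2]<.040); m[:,:355]=0;m[:,425:]=0;m[:140]=0;m[210:]=0
print(cv2.minAreaRect(P[m][:,:2].astype(np.float32)))
a=cv2.resize(p[110:260,200:500],None,fx=2.6,fy=2.6,interpolation=cv2.INTER_CUBIC);cv2.imwrite('pics/ctop.png',a)
s=load('scene0')['p'];a=cv2.resize(s[140:340,220:540],None,fx=2.5,fy=2.5,interpolation=cv2.INTER_CUBIC);cv2.imwrite('pics/cscene.png',a)
E
```

```text
442.7757175969817 [0.33231525 0.41080503 1.13729846]
or mould 279 px 390.02867383512546 175.58064516129033 med [0.4647 0.137  0.0395] min [0.4433 0.1121 0.0341] max [0.4884 0.1586 0.0719]
or table 483 px 241.46583850931677 235.99792960662526 med [0.3182 0.5221 0.0153] min [0.2901 0.494  0.0103] max [0.3473 0.5509 0.0557]
bar 145 px 473.3724137931034 149.87586206896552 med [ 0.5156 -0.0547  0.1249] min [ 0.4785 -0.1081  0.0114] max [ 0.5686 -0.0433  0.1283]
blue 1273 px 389.6496465043205 176.5043205027494 med [0.4616 0.136  0.0371] min [0.4101 0.0801 0.0324] max [0.5205 0.1914 0.0414]
bar a [ 0.5449 -0.0467  0.1281]
bar m [ 0.5059 -0.0552  0.1249]
bar b [ 0.4669 -0.061   0.1223]
tray [0.443  0.399  0.0057]
mould tl [0.5082 0.1909 0.0379]
boss [0.465  0.135  0.0374]
table [0.3694 0.2918 0.001 ]
timer [0.3163 0.1905 0.0228]
bottle [0.2955 0.3295 0.083 ]
plate [0.4937 0.0659 0.0599]
plate [0.5233 0.006  0.097 ]
plate [ 0.4625 -0.008   0.0968]
plate [0.4501 0.0621 0.0565]
((0.4673897922039032, 0.12797579169273376), (0.11021893471479416, 0.12623049318790436), 13.386279106140137)
```

View pics/ctop.png

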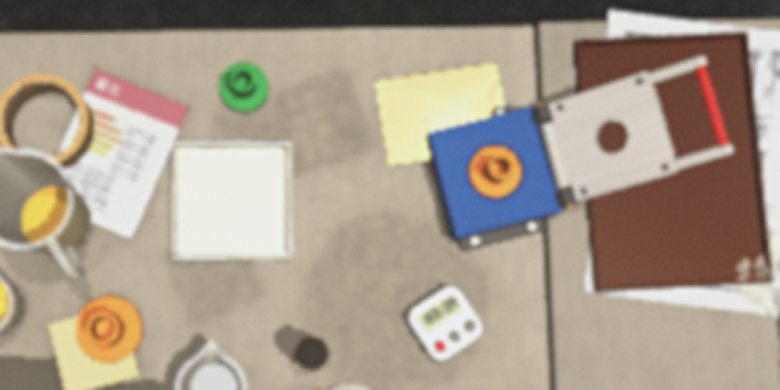

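View pics/cscene.png

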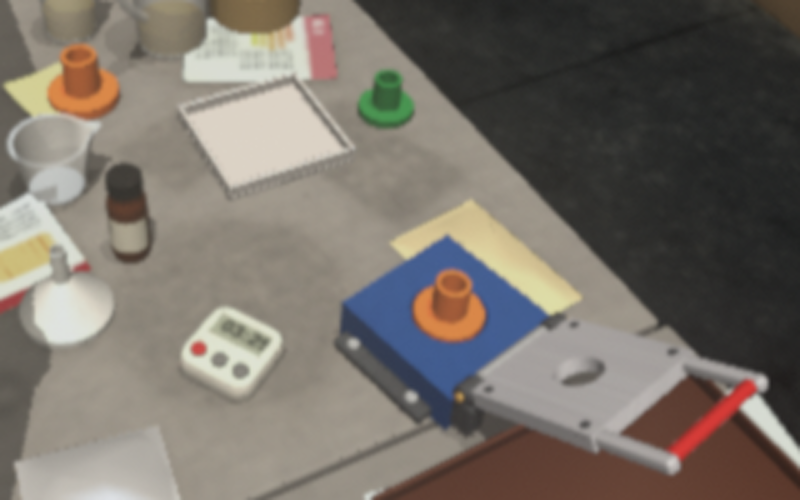

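The crop confirms that the orange part in the mould (top px 390,176, about 48 mm wide) is the smaller of the two. The other, at (241,236), is about 57 mm wide, and the green one is excluded. Next I'll check obstacle heights, then look from above the mould.

```bash
python3 - <<'E'
from h import *
z=load('top0');P=cloud(z)
for n,(u0,v0,u1,v1) in dict(pitcher=(185,160,240,220),cup=(265,240,300,275),cup2=(178,210,210,245)).items():
    q=P[v0:v1,u0:u1].reshape(-1,3);print(n,q[:,2].max(),q[q[:,2].argmax()])
    h=q[q[:,2]>.04]; print(h.min(0),h.max(0))
q=P[160:215,260:318].reshape(-1,3);h=q[(q[:,2]>.011)&(q[:,2]<.02)];print('tray rim',len(h),cv2.minAreaRect(h[:,:2].astype(np.float32)))
phi=np.deg2rad(96)
o=[0,np.cos(phi),np.sin(phi),0]
for p in ([.44,.14,.32],[.465,.137,.113],[.443,.399,.2],[.5,-.055,.175],[.479,.079,.255]):
    print(p,kin.inverse_kinematics(p,o))
E
```

```text
pitcher 1.1701994124774793 [0.28286691 0.35108635 1.17019941]
[0.28286691 0.35108635 0.0401664 ] [0.51404062 0.65443127 1.17019941]
cup 1.1701994124774793 [0.28286691 0.35108635 1.17019941]
[0.22368505 0.35108635 0.04000003] [0.30281524 0.45439673 1.17019941]
cup2 1.1701994124774793 [0.28286691 0.35108635 1.17019941]
[0.28286691 0.35108635 0.04041725] [0.38330589 0.66714563 1.17019941]
tray rim 318 ((0.4447629749774933, 0.40010973811149597), (0.11893555521965027, 0.11770942062139511), 88.80857849121094)
[0.44, 0.14, 0.32] [-0.76613278  0.0973203   0.34916905  2.04451603 -0.03936573  1.00594563
  1.38282994]
[0.465, 0.137, 0.113] [-0.52108808  0.45987875  0.12893176  2.15471527 -0.11253189  0.53307806
  1.4718336 ]
[0.443, 0.399, 0.2] [-0.85005887  0.46421164  0.0159801   1.84302943 -0.0096562   0.8344259
  0.95095146]
[0.5, -0.055, 0.175] [-0.40329629  0.40373449  0.47956049  2.10017519 -0.28542339  0.69940064
  2.04390968]
[0.479, 0.079, 0.255] [-0.64584589  0.23185827  0.41082248  2.07080522 -0.12125716  0.86126193
  1.61459342]
```

```bash
python3 - <<'E'
from h import *
z=load('top0');P=cloud(z);q=P[160:220,185:240][z['d'][160:220,185:240]>0];print('pitcher top',q[:,2].max())
phi=np.deg2rad(96);o=[0,np.cos(phi),np.sin(phi),0]
env.reach([.44,.14,.32],o)
s=env.get_state();print(s['time'],s['tcp_pos'])
shot('wrist','wrist1');shot('top','top1')
E
```

```text
pitcher top 0.17513235322642334
2.25 [0.44004488 0.14090249 0.32005492]
```

View pics/wrist1.png

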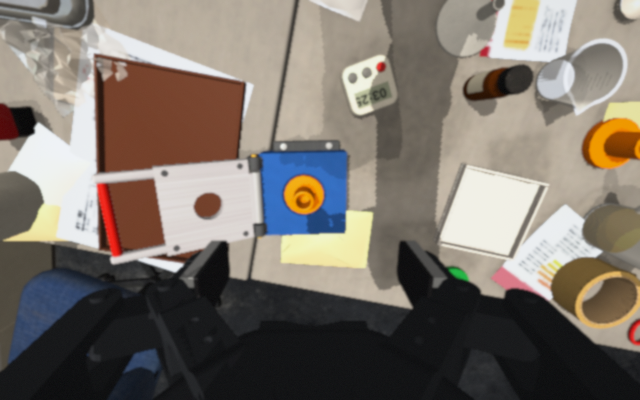

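The wrist view shows the mould at (304,193), the part at (304,195), the bar from (100,185) to (117,254), and the tray at (493,210). Measuring them.

```bash
python3 - <<'E'
from h import *
z=load('wrist1');P=cloud(z);p=z['p'];hsv=cv2.cvtColor(p,cv2.COLOR_BGR2HSV);V,U=np.indices(P.shape[:2])
ok=z['d']>0
def box(a,b,c,d): return (U>=a)&(U<c)&(V>=b)&(V<d)&ok
# boss
m=box(280,170,330,220)&(cv2.inRange(hsv,(4,120,80),(22,255,255))>0)
q=P[m];fl=q[(q[:,2]>.03)&(q[:,2]<.045)];bo=q[q[:,2]>.058]
print('flange',cv2.minEnclosingCircle(fl[:,:2].astype(np.float32)),np.median(fl[:,2]),'boss top',cv2.minEnclosingCircle(bo[:,:2].astype(np.float32)),np.median(bo[:,2]),len(bo))
m=box(255,140,355,245)&(cv2.inRange(hsv,(100,120,40),(128,255,255))>0)
q=P[m];q=q[(q[:,2]>.031)&(q[:,2]<.041)];r=cv2.minAreaRect(q[:,:2].astype(np.float32));print('blue',r,np.median(q[:,2]))
# bar
hh=hsv[...,0];m=box(92,178,125,262)&((hh<6)|(hh>174))&(hsv[...,1]>150)&(P[...,2]>.1)
q=P[m];print('bar',len(q),q.mean(0),np.percentile(q,[3,97],axis=0));c=q.mean(0);u=np.linalg.svd(q-c)[2][0];t=(q-c)@u;print(u,t.min(),t.max(),(c+u*(t.min()+t.max())/2),'yaw',np.rad2deg(np.arctan(u[1]/u[0])))
# plate
m=box(165,165,250,250)&(hsv[...,1]<50)&(P[...,2]>.05);q=P[m];c=q.mean(0);n=np.linalg.svd(q-c)[2][2];n*=np.sign(n[2]);print('plate n',n,'tilt',np.rad2deg(np.arccos(n[2])),'yaw of lean',np.rad2deg(np.arctan2(n[1],n[0]))-90)
m=box(440,160,550,265)&(P[...,2]>.012)&(P[...,2]<.022)&(hsv[...,1]<60);print('tray',cv2.minAreaRect(P[m][:,:2].astype(np.float32)))
E
```

```text
flange ((0.47018614411354065, 0.13575848937034607), 0.026776105165481567) 0.03792214976411887 boss top ((0.46945321559906006, 0.1351964771747589), 0.013090284541249275) 0.06729482576357747 242
blue ((0.4683946669101715, 0.13535672426223755), (0.10856941342353821, 0.10835971683263779), 13.501205444335938) 0.036875707952957235
bar 863 [ 0.51182064 -0.05188802  0.12425253] [[ 0.47800149 -0.06132022  0.11939419]
 [ 0.54702773 -0.04237291  0.12687273]]
[0.97447484 0.22449114 0.00158355] -0.0368571646887154 0.03906183810044124 [ 0.51289484 -0.05164055  0.12425428] yaw 12.972973634273906
plate n [0.41378391 0.90718102 0.07619365] tilt 85.63019037616331 yaw of lean -24.51870379606011
tray ((0.44873905181884766, 0.39934590458869934), (0.12182186543941498, 0.12017546594142914), 89.12442016601562)
```

```bash
python3 - <<'E'
from h import *
phi=np.deg2rad(96.6);o=[0,np.cos(phi),np.sin(phi),0]
x,y=.4693,.1355
env.grip(.055,30)
env.reach([x,y,.19],o)
print(env.movel([x,y,.1135],velocity=.08,stop_force=8))
s=env.get_state();print(s['time'],s['tcp_pos'],s['force'])
env.grip(0.0,30)
s=env.get_state();print(s['time'],s['opening'],s['force'],s['tcp_pos'])
shot('wrist','wrist2')
env.movel([x,y,.20],velocity=.08)
s=env.get_state();print(s['time'],s['opening'],s['force'])
shot('wrist','wrist3');shot('scene','scene3')
E
python3 -c "
import cv2,numpy as np
cv2.imwrite('pics/c3.png',np.hstack([cv2.imread('pics/wrist3.png')[:, 100:500],cv2.imread('pics/scene3.png')[:,240:640]]))"
```

```text
False
4.4583 [0.46963194 0.13557639 0.11388834] [-0.4718846  -0.66456002 -0.07323388]
4.825 0.025627751272583092 [-1.65747673 -1.39751682  6.04242639] [0.46954893 0.13560774 0.11403779]
6.1083 0.025699010356020735 [ 0.85577156  0.08345713 -0.48609628]
```

View pics/c3.png

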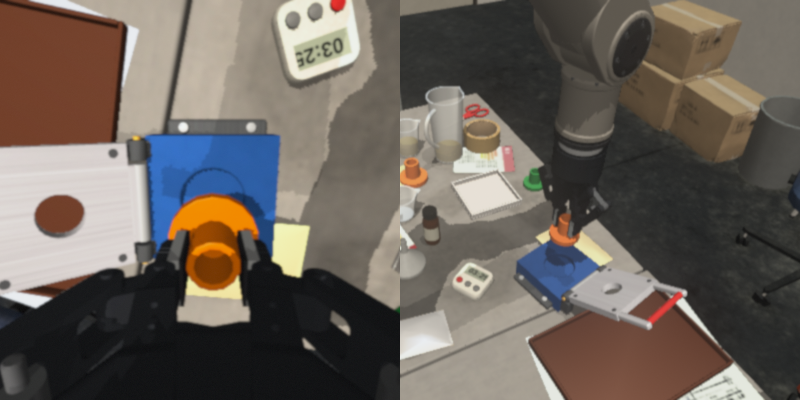

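The part is held upright, clear of the cavity and at a 25.7 mm opening. Placing it now.

```bash
python3 - <<'E'
from h import *
x,y=.4465,.3995
env.movel([x,y,.20],velocity=.2)
env.movel([x,y,.105],velocity=.1)
s=env.get_state();print(s['time'],s['force'])
print(env.movel([x,y,.083],velocity=.02,stop_force=2.5))
s=env.get_state();print(s['time'],s['opening'],s['force'],s['tcp_pos'])
shot('scene','scene4')
E
python3 -c "
import cv2
cv2.imwrite('pics/c4.png',cv2.resize(cv2.imread('pics/scene4.png')[100:260,200:440],None,fx=3,fy=3))"
```

```text
8.7833 [-0.51543129 -0.05326141 -1.29473508]
True
9.5083 0.025504838478688726 [-1.05593008 -0.38747461  7.0929927 ] [0.44645629 0.39944398 0.09108188]
```

View pics/c4.png

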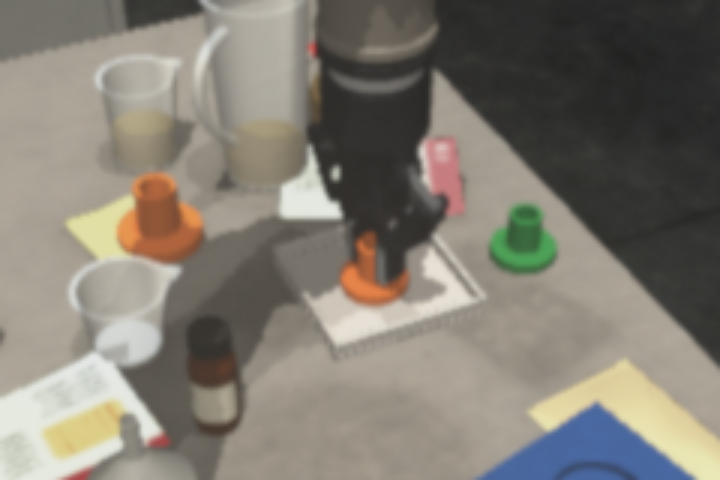

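The part touched down at TCP z 0.091, against 0.090 expected, and sits flat in the tray at crop px (375,285). I'll release it, retreat, and check.

```bash
python3 - <<'E'
from h import *
env.grip(.05)
env.movel([.4465,.3995,.22],velocity=.12)
phi=np.deg2rad(96.6);o=[0,np.cos(phi),np.sin(phi),0]
env.grip(.034,60)
yaw=np.deg2rad(13.2);ym=np.array([-np.sin(yaw),np.cos(yaw)]);hinge=np.array([.4690,.1355])-.06*ym
b=hinge-.155*np.cos(np.pi/6)*ym
print(hinge,b)
env.reach([b[0],b[1],.26],o)
s=env.get_state();print(s['time'],s['tcp_pos'],s['opening'])
shot('scene','scene5');shot('wrist','wrist5');shot('top','top5')
z=load('wrist5')
E
python3 -c "
import cv2,numpy as np
a=cv2.imread('pics/scene5.png');b=cv2.imread('pics/wrist5.png')
cv2.imwrite('pics/c5.png',np.hstack([a[:,240:640],b[:,120:520]]))"
```

```text
[0.48270105 0.07708527] [ 0.51335349 -0.05360206]
13.125 [ 0.51368853 -0.05225728  0.25989082] 0.03421789801558135
```

View pics/c5.png

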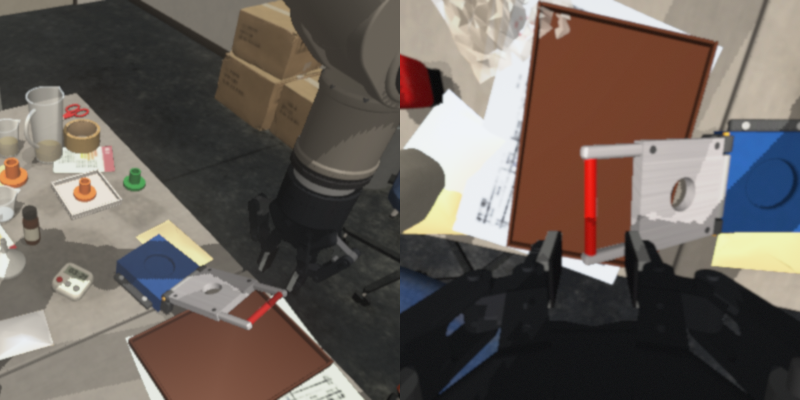

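The part stands upright in the tray and the cavity is empty. The bar lies at wrist px (710,155)–(710,255) in the crop, centred between the fingers. Re-measuring it before I descend.

```bash
python3 - <<'E'
from h import *
z=load('wrist5');P=cloud(z);p=z['p'];hsv=cv2.cvtColor(p,cv2.COLOR_BGR2HSV);V,U=np.indices(P.shape[:2])
hh=hsv[...,0];m=(U>290)&(U<330)&(V>140)&(V<265)&((hh<6)|(hh>174))&(hsv[...,1]>150)&(P[...,2]>.1)
q=P[m];c=q.mean(0);u=np.linalg.svd(q-c)[2][0];t=(q-c)@u;print(len(q),c+u*(np.percentile(t,1)+np.percentile(t,99))/2,t.min(),t.max(),'yaw',np.rad2deg(np.arctan(u[1]/u[0])),np.percentile(q[:,2],[5,50,95]))
z=load('top5');P=cloud(z);hsv=cv2.cvtColor(z['p'],cv2.COLOR_BGR2HSV)
m=(cv2.inRange(hsv,(4,120,80),(22,255,255))>0);m[:,:270]=0;m[:,315:]=0;m[:165]=0;m[215:]=0
q=P[m];print('part',len(q),np.median(q,0),q.max(0),q.min(0))
yaw=np.deg2rad(13.2);ym=np.array([-np.sin(yaw),np.cos(yaw)]);H=np.array([.4690,.1355])-.06*ym
phi=np.deg2rad(96.6);o=[0,np.cos(phi),np.sin(phi),0]
for a in (150,120,90):
    a=np.deg2rad(a);xy=H+.155*np.cos(a)*ym;print(kin.inverse_kinematics([*xy,.043+.155*np.sin(a)+.054],o))
E
```

```text
1201 [ 0.51309215 -0.05380777  0.12551095] -0.08710354887881486 0.04075518004914489 yaw 12.697473461006865 [0.12273657 0.12525836 0.12667725]
part 257 [0.44196226 0.39881637 0.01616676] [0.46613933 0.42256776 1.17019941] [0.28286691 0.35108635 0.00952997]
[-0.40919681  0.42588432  0.48955852  2.07135559 -0.30182826  0.71221449
  2.07517815]
[-0.55572692  0.30541044  0.5139552   2.06532837 -0.2038233   0.81876484
  1.87964525]
[-0.71296085  0.24959568  0.50074284  2.07084243 -0.15754372  0.8569271
  1.67946175]
```

```bash
python3 - <<'E'
from h import *
b=[.5132,-.0537]
print(env.movel([*b,.1745],velocity=.08,stop_force=8))
s=env.get_state();print(s['time'],s['tcp_pos'],s['force'])
env.grip(0.0,50)
s=env.get_state();print(s['time'],s['opening'],s['force'],s['tcp_pos'])
shot('wrist','wrist6');shot('scene','scene6')
E
python3 -c "
import cv2,numpy as np
a=cv2.imread('pics/scene6.png');b=cv2.imread('pics/wrist6.png')
cv2.imwrite('pics/c6.png',np.hstack([cv2.resize(a[200:360,400:560],(400,400)),b[:,120:520]]))"
```

```text
False
14.4917 [ 0.51353889 -0.05375012  0.17494596] [-0.93395683  0.7662209   0.75680338]
14.8417 0.007942379738159077 [-0.93292702 -3.80900209  1.66706883] [ 0.51367969 -0.05439888  0.17502599]
```

View pics/c6.png

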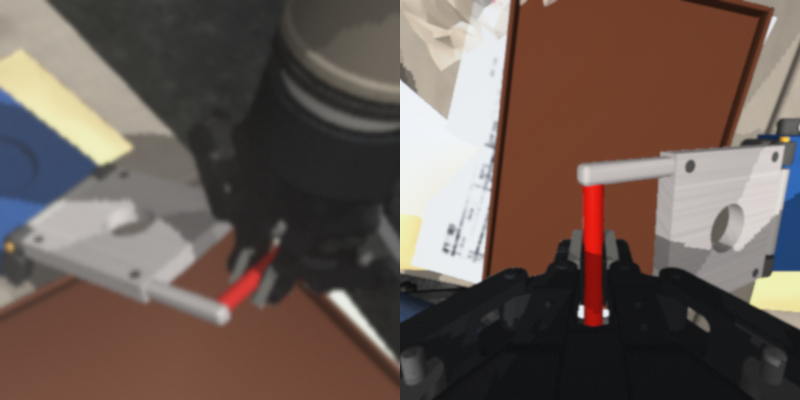

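```bash
cat > arc.py <<'E'
from h import *
import sys
yaw=np.deg2rad(13.2);ym=np.array([-np.sin(yaw),np.cos(yaw)]);H=np.array([.4690,.1355])-.06*ym
def pose(a,r=.155):
    a=np.deg2rad(a);xy=H+r*np.cos(a)*ym;return [*xy,.043+r*np.sin(a)+.054]
for a in [float(x) for x in sys.argv[1:]]:
    env.movel(pose(a),velocity=.06)
    s=env.get_state();print(a,round(s['time'],2),'F',s['force'].round(1),'open',round(s['opening'],4),'err',(s['tcp_pos']-pose(a)).round(4))
    if np.linalg.norm(s['force'])>40: print('STOP');break
E
python3 arc.py 146 142 137
python3 - <<'E'
from h import *
shot('scene','scene7')
cv2.imwrite('pics/c7.png',cv2.resize(load('scene7')['p'][180:360,340:580],None,fx=3,fy=3))
E
```

```text
146.0 15.28 F [ 2.4 -5.7  0.9] open 0.0081 err [ 0.0003 -0.0009  0.0003]
142.0 15.61 F [ 0.8 -6.7  1.9] open 0.008 err [ 0.0004 -0.0011  0.0005]
137.0 15.98 F [ 1.5 -7.8  2.7] open 0.0082 err [ 0.0004 -0.0014  0.0006]
```

View pics/c7.png

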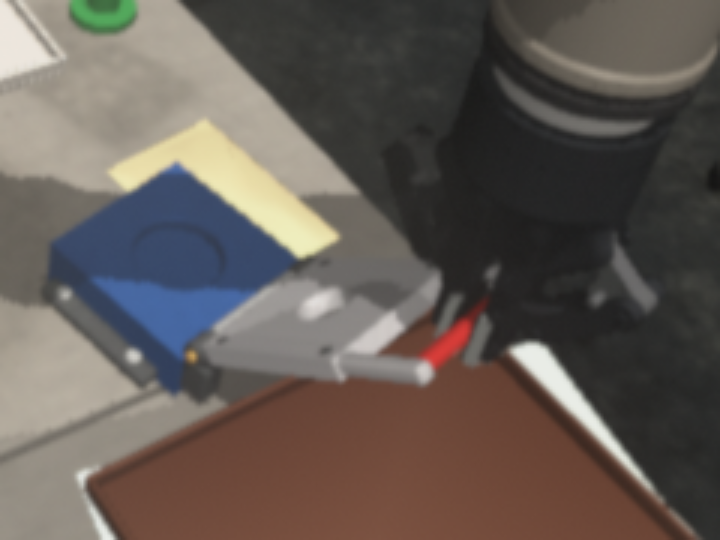

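The bar is in the fingers and the cover is rising with it at about 8 N. Continuing.

```bash
python3 arc.py 131 125 119 113 107
python3 arc.py 102 98 94 90
python3 - <<'E'
from h import *
shot('scene','scene8');shot('wrist','wrist8');shot('top','top8')
a=load('scene8')['p'];b=load('wrist8')['p']
cv2.imwrite('pics/c8.png',np.hstack([cv2.resize(a[160:320,360:520],(400,400)),b[:,120:520]]))
E
```

```text
131.0 16.45 F [ 0.5 -6.8  4.7] open 0.0079 err [ 0.0005 -0.0018  0.0007]
125.0 16.87 F [  0.8 -10.2   9.6] open 0.0079 err [ 0.0006 -0.0023  0.0012]
119.0 17.28 F [ -1.  -11.6  12.3] open 0.008 err [ 0.0008 -0.0027  0.0015]
113.0 17.7 F [ -1.8 -10.   14.1] open 0.0084 err [ 0.0007 -0.0022  0.0015]
107.0 18.12 F [-3.3 -8.4 14.2] open 0.008 err [ 0.0006 -0.0016  0.0015]
102.0 18.49 F [-2.5 -6.8 12.5] open 0.008 err [ 0.0004 -0.0007  0.0013]
98.0 18.82 F [-2.2 -3.9 11.1] open 0.0079 err [0.0002 0.0003 0.001 ]
94.0 19.16 F [-0.2 -1.1  7.5] open 0.0082 err [0.     0.0011 0.0005]
90.0 19.49 F [-0.2 -2.2  6. ] open 0.008 err [0.     0.0009 0.0004]
```

View pics/c8.png

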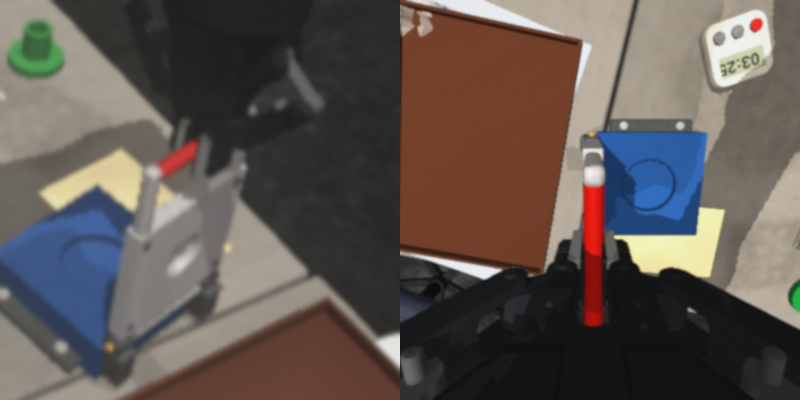

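The cover stands upright, with the bar still in the fingers. I'll measure the angle from the depth data.

```bash
python3 - <<'E'
from h import *
yaw=np.deg2rad(13.2);ym=np.array([-np.sin(yaw),np.cos(yaw)]);xm=np.array([np.cos(yaw),np.sin(yaw)]);H=np.array([.4690,.1355])-.06*ym
for tag in('scene8',):
    z=load(tag);P=cloud(z);ok=z['d']>0
    X=(P[...,:2]-H)@xm;Y=(P[...,:2]-H)@ym;Z=P[...,2]
    m=ok&(abs(X)<.045)&(abs(Y)<.03)&(Z>.065)&(Z<.145)
    from numpy.linalg import lstsq
    A=np.c_[X[m],Z[m]-.043,np.ones(m.sum())];k=np.ones(m.sum(),bool)
    for _ in range(6):
        c=lstsq(A[k],Y[m][k],rcond=None)[0];r=Y[m]-A@c;k=abs(r)<max(2*np.median(abs(r[k])),.0015)
    print(tag,m.sum(),k.sum(),'Y at hinge',c[2],'slope yaw deg',np.rad2deg(np.arctan(c[0])),'angle',90-np.rad2deg(np.arctan(c[1])),'resid',r[k].std())
s=env.get_state();bp=s['tcp_pos']+[0,0,-.054];d=bp[:2]-H;print('bar by tcp: Y',d@ym,'Z',bp[2]-.043,'angle',np.rad2deg(np.arctan2(bp[2]-.043,d@ym)),s['force'],s['orientation'])
E
```

```text
scene8 964 866 Y at hinge -0.006437945236485337 slope yaw deg 0.04919552773725249 angle 89.41696694258813 resid 0.00045649943444380403
bar by tcp: Y 0.0005843389699498042 Z 0.15538470556623252 angle 89.78453478522114 [-0.06131191 -2.99947336  7.31959186] [ 1.93144261e-04 -1.15482069e-01  9.93309522e-01  2.18355062e-04]
```

The two measurements give 89.4° and 89.8°, so I'll nudge back about 0.4°, settle, and check.

```bash
python3 arc.py 90.5; python3 - <<'E'
from h import *
env.dwell(.7)
yaw=np.deg2rad(13.2);ym=np.array([-np.sin(yaw),np.cos(yaw)]);xm=np.array([np.cos(yaw),np.sin(yaw)]);H=np.array([.4690,.1355])-.06*ym
shot('scene','scene9');shot('top','top9')
z=load('scene9');P=cloud(z);ok=z['d']>0
X=(P[...,:2]-H)@xm;Y=(P[...,:2]-H)@ym;Z=P[...,2]
m=ok&(abs(X)<.045)&(abs(Y)<.03)&(Z>.065)&(Z<.145)
A=np.c_[X[m],Z[m]-.043,np.ones(m.sum())];k=np.ones(m.sum(),bool)
for _ in range(6):
    c=np.linalg.lstsq(A[k],Y[m][k],rcond=None)[0];r=Y[m]-A@c;k=abs(r)<max(2*np.median(abs(r[k])),.0015)
print('angle',90-np.rad2deg(np.arctan(c[1])),c)
s=env.get_state();bp=s['tcp_pos']+[0,0,-.054];d=bp[:2]-H;print(s['time'],'angle',np.rad2deg(np.arctan2(bp[2]-.043,d@ym)),s['force'],s['opening'],abs(s['joint_velocities']).max())
cv2.imwrite('pics/c9.png',cv2.resize(z['p'][140:340,220:540],None,fx=2.5,fy=2.5))
E
```

```text
90.5 19.89 F [-0.2 -2.   7.9] open 0.0084 err [0.0001 0.0005 0.0004]
angle 90.08289598700928 [-0.0001825  -0.00144681 -0.0064026 ]
20.6917 angle 90.33268682789222 [-0.20294327 -2.74649195  6.30206646] 0.007913017790759732 0.0023666269503990383
```

View pics/c9.png

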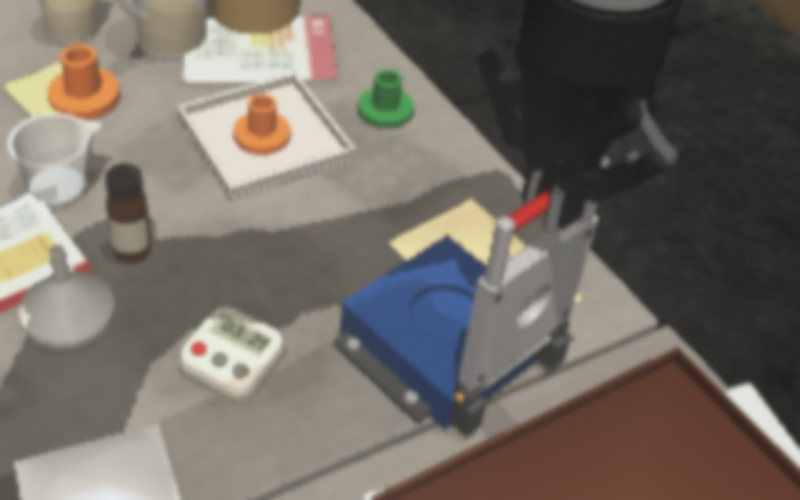

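The part stands in the tray (crop 262,128), the cover is upright and gripped by the bar (530,210), and the bystanders haven't moved. Handing in.

```bash
python3 -c "
from cell import job
job.job_done()"
```

```text
the job is handed in; nothing more can be done
```

The job is done and handed in at about 21 s. The smaller orange part stands on its flange in the white tray, and the gripper is holding the cover upright by its red bar.

- **Part:** I gripped it by its boss, lifted it clear of the cavity, and lowered it until it touched the tray floor at the expected height. The last picture shows it upright in the tray.
- **Cover angle:** the depth images give 90.1° and the arm's own position gives 90.3°. The first stop read 89.4° and 89.8°, so I nudged it back slightly.
- **Grip and forces:** the arm was still, with a steady tool force of about 7 N; the highest reading during the swing was about 17 N. The fingers read a 7.9 mm opening on the 10 mm bar. I took this as the pads giving, because the bar stayed in the fingers throughout.
- **Other objects:** the last picture shows the nearby bystanders where they started.

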